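# Sort painted toy bears into the indexed dust-cover carousel

### The job

Put every painted toy bear away to dry in the carousel cup of its own colour. Only the cup under the gap in the clear cover can be reached, so lift the red sprung plunger knob, swing the cover round and let the plunger drop home to bring each cup you need under the gap. When all the bears are in, turn the gap back over the empty bay, with the plunger fully home, so that the cups are covered from dust; leave the jar, tape and brush alone.

Things in the scene. Friction and masses are not known exactly. Their poses are not given: they have to be found in the camera images.
- carousel: Fixed round drying carousel, 290 mm across: base plate (top 10 mm up), notched index ring (radius 122-140 mm, top 70 mm up) on thin posts, steel centre post. Origin on the table at its centre, on the vertical axis about which the cover turns. Four bays 90 degrees apart, centres 76 mm from the axis: three hold colour cups, the fourth is empty (bare dark disc).
- park (a point): Point at cover height (77 mm above the table) over the centre of the empty bay, 76 mm from the axis. The three cups are at 90, 180 and 270 degrees round the axis from it.
- gap (a point): Centre of the quarter-circle (90 degree) gap cut in the clear black-edged cover disc, 76 mm from the axis. The cover has radius 145 mm, underside 75 mm and top 79 mm above the table; its steel hub, 36 mm across, reaches 87 mm. With the plunger lifted it turns easily and without end either way, and stays where it is left.
- knob_mid (a point): Middle of the round red plunger knob (26 mm across, 24 mm tall, white dot on top, spins freely on its stem) on the cover, 131 mm from the axis, straight across from the gap. With the plunger home it is 112 mm above the table (knob from 100 to 124 mm; the brass bush under it reaches 89 mm). Handle both for lifting the plunger and for swinging the cover round.
- plunger (a joint): Lift of the sprung plunger in m: 0 home in a notch (cover locked), 0.012 when its pin rides on the ring, 0.020 top stop; the cover turns only above 0.012. The spring presses down with 4 to 6 N. Notches (13 mm for a 10 mm round-nosed pin) are 90 degrees apart: the pin drops home when the gap is centred over a cup or the empty bay. It starts home, gap over the empty bay.
- cup_yellow: Yellow open cup fixed in one bay of the carousel (which bay varies), 90 mm across outside, 85 mm inside, 28 mm tall, floor 3 mm thick. Origin at the centre of its underside, 10 mm above the table.
- cup_pink: Pink open cup fixed in one bay of the carousel (which bay varies), 90 mm across outside, 85 mm inside, 28 mm tall, floor 3 mm thick. Origin at the centre of its underside, 10 mm above the table.
- cup_blue: Blue open cup fixed in one bay of the carousel (which bay varies), 90 mm across outside, 85 mm inside, 28 mm tall, floor 3 mm thick. Origin at the centre of its underside, 10 mm above the table.
- board: Fixed thin wooden painting board, 240 x 190 x 4 mm, on which the toys stand at the start; origin at the centre of its underside.
- yellow1: Small yellow toy bear (may be absent), 22 x 22 mm and 40 mm tall, 30 g: square body (lower 24 mm) and a slightly narrower 20 x 20 mm square head. Origin at its middle, 20 mm above its foot; z axis from foot to head, face to its -x.
- yellow2: Small yellow toy bear (may be absent), 22 x 22 mm and 40 mm tall, 30 g: square body (lower 24 mm) and a slightly narrower 20 x 20 mm square head. Origin at its middle, 20 mm above its foot; z axis from foot to head, face to its -x.
- pink1: Small pink toy bear (may be absent), 22 x 22 mm and 40 mm tall, 30 g: square body (lower 24 mm) and a slightly narrower 20 x 20 mm square head. Origin at its middle, 20 mm above its foot; z axis from foot to head, face to its -x.
- pink2: Small pink toy bear (may be absent), 22 x 22 mm and 40 mm tall, 30 g: square body (lower 24 mm) and a slightly narrower 20 x 20 mm square head. Origin at its middle, 20 mm above its foot; z axis from foot to head, face to its -x.
- blue1: Small blue toy bear (may be absent), 22 x 22 mm and 40 mm tall, 30 g: square body (lower 24 mm) and a slightly narrower 20 x 20 mm square head. Origin at its middle, 20 mm above its foot; z axis from foot to head, face to its -x.
- blue2: Small blue toy bear (may be absent), 22 x 22 mm and 40 mm tall, 30 g: square body (lower 24 mm) and a slightly narrower 20 x 20 mm square head. Origin at its middle, 20 mm above its foot; z axis from foot to head, face to its -x.
- jar: Bystander: orange paint jar, 50 mm across, 75 mm tall; leave it alone.
- tape: Bystander: yellow roll of masking tape, 90 mm across, 25 mm tall; leave it alone.
- brush: Bystander: flat wooden-handled paint brush, about 200 mm long, lying on the bench beyond the carousel; leave it alone.
Not all that is in view belongs to the job. Leave any green look-alike of the pink2 alone. Leave any black look-alike of the yellow2 alone.

How it is judged:
On the way, in this order (a step that is already met when the one before it is completed fails the run):
1. the gap is locked over one of the cups, plunger home (value of joint plunger below 0.003 m and (horizontal distance between gap and cup_yellow below 0.012 m or horizontal distance between gap and cup_pink below 0.012 m or horizontal distance between gap and cup_blue below 0.012 m)), for 0.2 s.
2. every bear lies in the cup of its own colour (horizontal distance between each of yellow1, yellow2 and cup_yellow below 0.04 m and z of yellow1 in the frame of cup_yellow between 0.005 and 0.05 m and z of yellow2 in the frame of cup_yellow between 0.005 and 0.05 m and horizontal distance between each of pink1, pink2 and cup_pink below 0.04 m and z of pink1 in the frame of cup_pink between 0.005 and 0.05 m and z of pink2 in the frame of cup_pink between 0.005 and 0.05 m and horizontal distance between each of blue1, blue2 and cup_blue below 0.04 m and z of blue1 in the frame of cup_blue between 0.005 and 0.05 m and z of blue2 in the frame of cup_blue between 0.005 and 0.05 m), for 0.2 s.
At the end, for the whole second after the job is handed in: Every bear present rests in the cup of its own colour (its middle within 40 mm of the cup's axis and less than 50 mm above the cup's underside), the gap is over the empty bay (within 10 mm) and the plunger is home (below 3 mm) (all of step 2 and linear speed of each of yellow1, yellow2, pink1, pink2, blue1, blue2 below 0.03 m/s and horizontal distance between gap and park below 0.01 m and value of joint plunger below 0.003 m); the robot touches nothing.
It fails at once if the jar is pushed more than 4 cm (distance of jar from where it was at the start of the episode above 0.04 m).
It fails at once if the tape is pushed more than 4 cm (distance of tape from where it was at the start of the episode above 0.04 m).
It fails at once if the brush is pushed more than 4 cm (distance of brush from where it was at the start of the episode above 0.04 m).
Of yellow1, yellow2, pink1, pink2, blue1, blue2 only 3 to 5 are there at a start; the rules pass over those that are not, and their reading is None.
At some moment in a run one of yellow1, yellow2, pink1, pink2, blue1, blue2 may be knocked a few centimetres aside while the robot is not near it.
Once in a run the grip may slacken for a moment while it holds something.
It also fails if it takes over 210 s, if anything falls off the work surface, if the arm or the gripper's body presses on something with over 40 N, if the wrist force passes 120 N, or if a joint passes its speed limit or range.

### The arm

A 7-joint arm with a two-finger parallel gripper is mounted at the origin on the work surface. World frame = base frame: x ahead of the robot, y to its left, z up, the work surface at z = 0. Lengths are in m, angles in rad, forces in N, time in s.
With the tool pointing down it reaches from about 0.4 to 0.85 m from the base axis. Payload 4.5 kg.
Tool frame: the origin (TCP) lies between the finger pads; the fingertips stand r.tip_reach ahead of it and the grasp point (between the pads) lies 3 mm ahead of it (r.tip_reach is the distance from the TCP to the fingertips, in m); z points along the fingers, y is the line along which they close (so a half turn about z gives the same grasp; the last joint's range is limited). The gripper opens to 88 mm and grips with 3 to 60 N. Pads are 18 mm wide; open, the fingers measure 123 mm over their backs; the gripper's body (75 mm by 187 mm) begins 45 mm behind the grasp point.
Start: joints at [1.148, 0.689, -0.195, 1.565, 0.157, 0.902, -0.215], TCP at [0.276, -0.561, 0.261] pointing down, gripper open.
Joint ranges: [-3.01, 3.01], [-0.46, 2.08], [-1.47, 1.51], [0.13, 2.56], [-1, 4.14], [0.04, 2.09], [-2.66, 2.66]. Speed limits (rad/s): [2.57, 2.57, 3.14, 3.14, 3.14, 3.14, 3.14].

### API

Orientations are given as a unit quaternion [x, y, z, w].
In Python, from plant import r gives the robot as it stands.
- The arm moves only by the tool step_arm, never from a script. Its argument "motion" is a list of rows, each an object with "dp": the shift along the tool's x, y, z in mm, a list of three; "twist": the turn, a rotation vector about the tool's x, y, z in rad, a list of three; "hand": the opening, from -1 (shut) to 1 (fully open). In form: [{"dp": [dx, dy, dz], "twist": [rx, ry, rz], "hand": hand}, ...]. A call has 1 to 5 rows; each row is the pose to reach, as a shift and turn from the pose commanded when the call began, along the tool's axes at that moment; what a row does not reach only later rows make up. A row lasts 1/8 s, in which the tool goes at most 62.5 mm and 10.7 degrees, less where a joint would pass 70% of its speed; a pose out of reach is approached as far as the arm can. A call with a gripper value outside its range is refused whole. The fingers move at their own pace and stop on an object; "force" is the grip in N (left out, the last holds). Time passes only in rows, so rows that repeat a pose let the fingers close. It gives the time, the measured TCP pose, the force, the opening and the grip force at its end, in the units of the state.
- r.get_state(): the state, without advancing time (a new reading comes with each control period).
- r.snapshot(name): name is "side" or "top" or "wrist"; returns a dict with "pixels" (384x512x3 uint8, red, green, blue), "depth" (384x512 float32, m along the optical axis (not along the pixel's ray), 0 where there is no reading), "fx", "fy", "cx", "cy" (pixels), "D" ([k1, k2, p1, p2, k3] as OpenCV has them; the pictures are not rectified), "xyz" and "orientation" of the camera in the world; the wrist camera has in their place "mount" (4x4, takes a point from camera to tool coordinates, whose origin is the TCP and whose axes are the flange's). Camera axes: x right, y down, z forward; pixel columns grow to the right and rows downward; lengths in m; the calibration is good to about 2 mm. A picture is of the moment at which its call begins: read the wrist's pose just before it.
- r.finish_job(): hands the job in; it is judged then, once.
Trained networks look in the newest picture that a camera, given by its name, has taken for a name from the list of things; names that differ only in an ending like _2 or _b are one class to them, and where a whole thing is asked for, a point or a joint stands for the part that bears it (a point fixed in the world has none). Each returns a list of dicts, best first, with "score" (0 to 1); they miss things now and then, are a little off and sometimes report something else, mostly with a low value. They report only what shows in the picture. A call takes as long as a camera call. They do not tell look-alikes from the thing itself.
- r.search_frame(camera, thing): "at" ([x, y, z] in m, in the coordinates of the camera as it stood for that picture, good to about 4 mm: the middle of the surface that is visible of it).
The state is a dict: "clock": time; "q": joint angles; "qd": joint speeds; "joint_torque": joint torques, N m; "tool_pos": TCP position; "eef_rot": TCP orientation; "contact_force": force on the tool from outside, world axes, zero at the start; "moment": the same for the moment, N m; "opening": opening from 0.0 (shut) to 1.0 (fully open); "finger_force": force on a finger pad.
Only numpy, scipy, OpenCV 4.12 (cv2) and the standard library are available. Lean on these libraries where they do the work, as an engineer would, in place of code of your own. Each camera call takes 0.05 s, during which the arm holds its last target. There are 200 camera calls.

## Working session

There is one attempt and no reset: what is moved stays moved. The work goes in short steps, Python scripts to look and compute and a tool call to move; the robot and the scene stay as the last step left them, time stands still between calls to the robot, and variables do not carry over. Pictures are saved under pics/ and viewed, at most 14 in all, crops included, and the job is handed in when it is done.

Besides the shell and the picture viewer there is one more tool, called after ">>>" as name(argument=value, ...) on one line, values as JSON. step_arm: Moves the arm, as the interface text tells. Its arguments: {"type":"object","properties":{"motion":{"type":"array"},"force":{"type":"number"}},"required":["motion"]}

```bash
ls; mkdir -p pics; cat > h.py <<'E'
import numpy as np,cv2
from scipy.spatial.transform import Rotation as R
from plant import r
def snap(n):
    st=r.get_state(); s=r.snapshot(n)
    if 'mount' in s:
        T=np.eye(4);T[:3,:3]=R.from_quat(st['eef_rot']).as_matrix();T[:3,3]=st['tool_pos'];T=T@np.array(s['mount'])
    else:
        T=np.eye(4);T[:3,:3]=R.from_quat(s['orientation']).as_matrix();T[:3,3]=s['xyz']
    s['T']=T;return s
def K(s): return np.array([[s['fx'],0,s['cx']],[0,s['fy'],s['cy']],[0,0,1.]])
def w(s,p): return (s['T']@np.append(p,1))[:3]
def proj(s,P):
    c=(np.linalg.inv(s['T'])@np.append(P,1))[:3]
    return cv2.projectPoints(c[None],np.zeros(3),np.zeros(3),K(s),np.array(s['D'],float))[0].ravel()
def rays(s,px):
    u=cv2.undistortPoints(np.array(px,float).reshape(-1,1,2),K(s),np.array(s['D'],float)).reshape(-1,2)
    return np.c_[u,np.ones(len(u))]
def atdepth(s,px):
    u=rays(s,px);d=np.array([s['depth'][int(round(v)),int(round(x))] for x,v in np.array(px).reshape(-1,2)])
    return (u*d[:,None])@s['T'][:3,:3].T+s['T'][:3,3]
def atz(s,px,z):
    d=rays(s,px)@s['T'][:3,:3].T;o=s['T'][:3,3]
    return o+d*((z-o[2])/d[:,2])[:,None]
def cloud(s):
    h,wd=s['depth'].shape;g=np.stack(np.meshgrid(np.arange(wd),np.arange(h)),-1).reshape(-1,2)
    u=rays(s,g)*s['depth'].reshape(-1,1)
    return (u@s['T'][:3,:3].T+s['T'][:3,3]).reshape(h,wd,3)
def save(s,n,crop=None,k=1):
    im=s['pixels'][:,:,::-1]
    if crop: a,b,c,d=crop;im=im[b:d,a:c]
    cv2.imwrite('pics/'+n,cv2.resize(im,None,fx=k,fy=k,interpolation=cv2.INTER_CUBIC))
E
python3 - <<'E'
from h import *
print(r.get_state(),r.tip_reach)
for n in ['top','side']:
    s=snap(n);save(s,n+'0.png',k=1.5 if n=='top' else 1.5);print(n,s['T'].round(3).tolist())
    for t in ['carousel','park','gap','knob_mid','cup_yellow','cup_pink','cup_blue','board','yellow1','pink1','blue1','jar','tape','brush']:
        try:
            for d in r.search_frame(n,t):
                P=w(s,d['at']);print(t,round(d['score'],2),P.round(3),proj(s,P).round())
        except Exception as e: print(t,e)
E
```

```text
pics
{'clock': 0.0, 'q': array([ 1.14780591,  0.69000138, -0.19454146,  1.56636498,  0.15732151,
        0.9024633 , -0.21510242]), 'qd': array([ 0.00058881, -0.00093182, -0.00033656, -0.00107002,  0.00030859,
        0.00067268, -0.00040654]), 'joint_torque': array([ 8.04395095e-04, -5.27569163e+01, -1.26721781e+00, -1.53431994e+01,
       -5.27218357e-02,  6.47856112e-03,  1.68738529e-04]), 'tool_pos': array([ 0.27537419, -0.56040187,  0.25989425]), 'eef_rot': array([ 9.74017100e-01,  2.26472608e-01, -2.69898666e-04, -8.80084076e-04]), 'contact_force': array([-0.2548169, -0.2068483, -0.5828328]), 'moment': array([0.0096644 , 0.03128949, 0.01405061]), 'finger_force': 0.0, 'opening': 0.9938736679391514} 0.022
top [[-0.009, -0.971, 0.241, 0.25], [-1.0, 0.008, -0.007, -0.012], [0.005, -0.241, -0.971, 1.318], [0.0, 0.0, 0.0, 1.0]]
carousel 0.98 [0.547 0.035 0.077] [239. 202.]
carousel 0.48 [ 0.749 -0.112  0.02 ] [285. 146.]
park 0.91 [0.546 0.038 0.08 ] [239. 202.]
gap 0.91 [0.569 0.071 0.081] [228. 195.]
gap 0.19 [0.543 0.04  0.077] [238. 203.]
knob_mid 0.74 [ 0.746 -0.112  0.019] [285
[... 926 characters left out ...]
178.]
knob_mid 0.52 [0.602 0.147 0.117] [271. 151.]
cup_yellow 0.64 [0.571 0.065 0.023] [265. 193.]
cup_yellow 0.18 [ 0.601 -0.014  0.023] [282. 206.]
cup_pink 0.74 [ 0.598 -0.011  0.024] [280. 205.]
cup_pink 0.3 [ 0.406 -0.268  0.026] [224. 273.]
cup_blue 0.79 [0.489 0.074 0.012] [238. 197.]
board 0.67 [ 0.479 -0.32   0.001] [260. 293.]
yellow1 0.77 [ 0.45  -0.488  0.021] [263. 348.]
yellow1 0.65 [ 0.494 -0.346  0.03 ] [270. 290.]
yellow1 0.38 [0.567 0.064 0.023] [264. 193.]
pink1 0.66 [0.646 0.441 0.022] [264. 140.]
pink1 0.6 [ 0.485 -0.273  0.027] [259. 270.]
pink1 0.56 [ 0.403 -0.267  0.027] [222. 272.]
jar 0.67 [0.419 0.363 0.048] [205. 147.]
brush 0.8 [ 0.748 -0.124  0.017] [345. 224.]
```

View pics/top0.png

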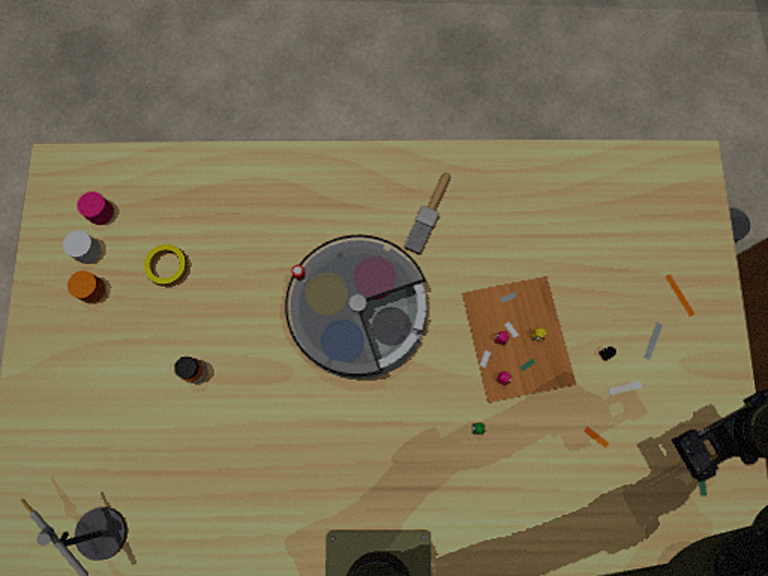

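View pics/side0.png

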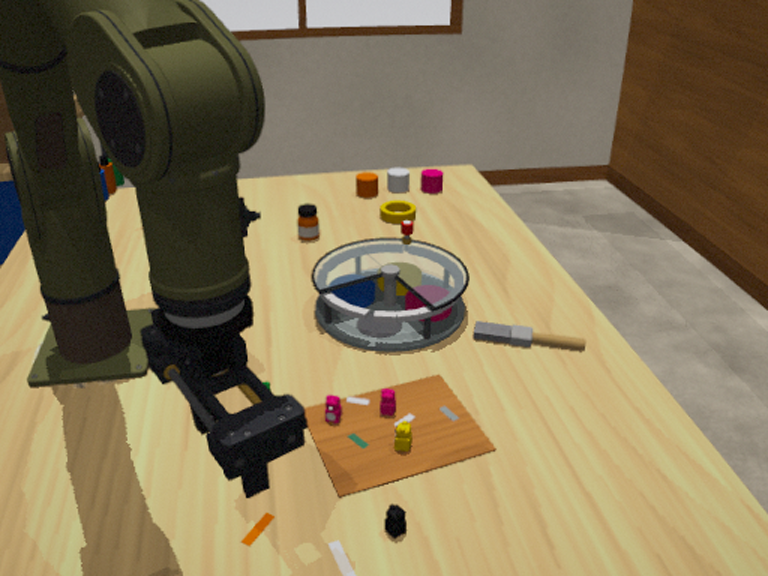

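The top view (1.5× px) shows:
- Pink bears at (503,338) and (504,378).
- The yellow bear at (540,334).
- Look-alikes to leave: black at (607,352), green at (478,428). The tape (165,264) and the far pots are not bears.
- No blue bear in view.
- Carousel hub at (358,302), with the gap at lower right, pink cup at (375,277), yellow at (325,293) and blue at (343,340).

Next I move the wrist camera over the board.

>>> step_arm(motion=[{"dp": [280, -160, -60], "twist": [0, 0, 0.455], "hand": 0.0}, {"dp": [280, -160, -60], "twist": [0, 0, 0.455], "hand": 0.0}, {"dp": [280, -160, -60], "twist": [0, 0, 0.455], "hand": 0.0}, {"dp": [280, -160, -60], "twist": [0, 0, 0.455], "hand": 0.0}, {"dp": [280, -160, -60], "twist": [0, 0, 0.455], "hand": 0.0}])

```text
clock: 2.12
tool_pos: [0.4489, -0.3047, 0.3185]
eef_rot: [1.0, 0.001, 0.0, 0.0]
contact_force: [0.4, -0.2, -0.2]
opening: 0.505
finger_force: 0.0
```

>>> step_arm(motion=[{"dp": [0, 0, 0], "twist": [0, 0, 0], "hand": 0.0}, {"dp": [0, 0, 0], "twist": [0, 0, 0], "hand": 0.0}])

```text
clock: 2.38
tool_pos: [0.4475, -0.3069, 0.3179]
eef_rot: [1.0, 0.001, -0.0, 0.0]
contact_force: [-0.0, 0.5, -0.3]
opening: 0.501
finger_force: 0.0
```

```bash
cat >> h.py <<'E'
HUE={'yellow':(22,36),'pink':(150,178),'blue':(100,130)}
def bears(s,zlo=0.03,zhi=0.055,box=None):
    hsv=cv2.cvtColor(s['pixels'],cv2.COLOR_RGB2HSV);C=cloud(s);out=[]
    for c,(a,b) in HUE.items():
        m=((hsv[...,0]>=a)&(hsv[...,0]<=b)&(hsv[...,1]>110)&(hsv[...,2]>40)&(C[...,2]>zlo)&(C[...,2]<zhi)).astype(np.uint8)
        n,l,stt,ce=cv2.connectedComponentsWithStats(m)
        for i in range(1,n):
            if stt[i,4]<60: continue
            P=C[l==i]
            (x,y),(p,q),an=cv2.minAreaRect((P[:,:2]*1000).astype(np.float32))
            out.append((c,round(x),round(y),round(p),round(q),round(an),round(np.median(P[:,2])*1000),[int(v) for v in ce[i]],int(stt[i,4])))
    return out
E
python3 - <<'E'
from h import *
s=snap('wrist');save(s,'w1.png',k=1.5)
for b in bears(s,0.035): print(b)
for t in ['yellow1','pink1','blue1']:
    for d in r.search_frame('wrist',t):
        P=w(s,d['at']);print(t,round(d['score'],2),P.round(3),proj(s,P).round())
E
```

```text
('yellow', 493, -339, 20, 20, 69, 43, [273, 125], 168)
('pink', 486, -262, 19, 19, 65, 43, [219, 130], 162)
('pink', 402, -261, 20, 22, 62, 43, [221, 184], 157)
('blue', 491, 38, 77, 23, 19, 37, [27, 127], 116)
yellow1 0.62 [ 0.456 -0.477  0.033] [361. 151.]
yellow1 0.58 [ 0.493 -0.342  0.038] [275. 126.]
pink1 0.6 [ 0.31  -0.2    0.015] [190. 230.]
pink1 0.57 [ 0.406 -0.267  0.044] [225. 183.]
pink1 0.49 [ 0.489 -0.263  0.039] [221. 129.]
```

View pics/w1.png

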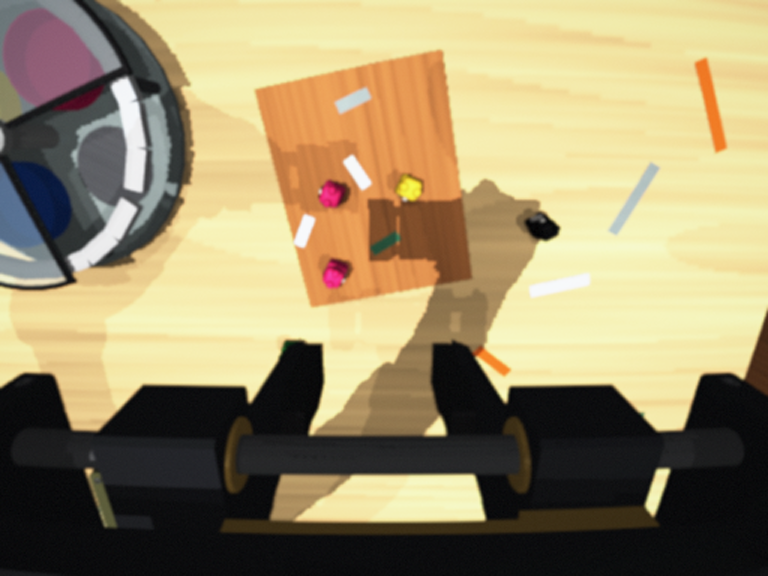

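The close view agrees. Pink bears are at (330,194) and (335,272), yellow is at (409,188), and black at (542,226) is left alone. There is no blue bear. Next I move over the carousel to measure the hub and knob.

>>> step_arm(motion=[{"dp": [110, -380, 0], "twist": [0, 0, 0], "hand": 0.0}, {"dp": [110, -380, 0], "twist": [0, 0, 0], "hand": 0.0}, {"dp": [110, -380, 0], "twist": [0, 0, 0], "hand": 0.0}, {"dp": [110, -380, 0], "twist": [0, 0, 0], "hand": 0.0}, {"dp": [110, -380, 0], "twist": [0, 0, 0], "hand": 0.0}])

```text
clock: 3.2
tool_pos: [0.5346, -0.0056, 0.3178]
eef_rot: [1.0, -0.0, 0.0, 0.0]
contact_force: [0.3, -0.3, -1.0]
opening: 0.501
finger_force: 0.0
```

>>> step_arm(motion=[{"dp": [0, -72, 0], "twist": [0, 0, 0], "hand": 0.0}, {"dp": [0, -72, 0], "twist": [0, 0, 0], "hand": 0.0}, {"dp": [0, -72, 0], "twist": [0, 0, 0], "hand": 0.0}])

```text
clock: 3.58
tool_pos: [0.534, 0.065, 0.3177]
eef_rot: [1.0, 0.001, -0.0, 0.0]
contact_force: [0.5, -0.1, -0.3]
opening: 0.499
finger_force: 0.0
```

```bash
cat >> h.py <<'E'
def knob(s,zlo=0.108,zhi=0.16):
    C=cloud(s);rgb=s['pixels'].astype(int)
    hsv=cv2.cvtColor(s['pixels'],cv2.COLOR_RGB2HSV)
    red=((hsv[...,0]<8)|(hsv[...,0]>172))&(hsv[...,1]>130)
    m=red&(C[...,2]>zlo)&(C[...,2]<zhi)
    P=C[m];c,rad=cv2.minEnclosingCircle((P[:,:2]*1000).astype(np.float32))
    return np.round(c),round(rad),len(P),np.percentile(P[:,2]*1000,[50,95]).round()
def hub(s,about=(.544,.035)):
    C=cloud(s);m=(np.abs(C[...,2]-0.087)<.004)&(np.hypot(C[...,0]-about[0],C[...,1]-about[1])<.03)
    P=C[m];c,rad=cv2.minEnclosingCircle((P[:,:2]*1000).astype(np.float32));return np.round(c,1),round(rad,1),len(P),(np.median(P,0)*1000).round(1)
E
python3 - <<'E'
from h import *
for n in ['wrist','top']:
    s=snap(n)
    if n=='wrist': save(s,'w2.png',k=1.2)
    print(r.get_state()['tool_pos'])
    for f in (knob,hub):
        try: print(n,f(s))
        except Exception as e: print(e)
    for t in ['knob_mid','carousel']:
      for d in r.search_frame(n,t): P=w(s,d['at']);print(t,round(d['score'],2),P.round(3),proj(s,P).round())
E
```

```text
[0.53414977 0.06351709 0.31774244]
wrist (array([606., 155.]), 13, 214, array([123., 124.]))
wrist (array([549.1,  37.6]), 18.0, 550, array([549.8,  37.9,  86. ]))
knob_mid 0.88 [0.608 0.149 0.126] [176. 108.]
carousel 0.64 [0.57  0.041 0.08 ] [269. 136.]
[0.53418494 0.06320215 0.31787275]
index -1 is out of bounds for axis 0 with size 0
top (array([0., 0.]), 0.0, 0, array([nan, nan, nan]))
knob_mid 0.65 [0.649 0.459 0.021] [109. 176.]
carousel 0.58 [ 0.55  -0.054  0.009] [268. 206.]
carousel 0.49 [ 0.749 -0.111  0.017] [285. 146.]
  return _methods._mean(a, axis=axis, dtype=dtype,
  ret = um.true_divide(
```

View pics/w2.png

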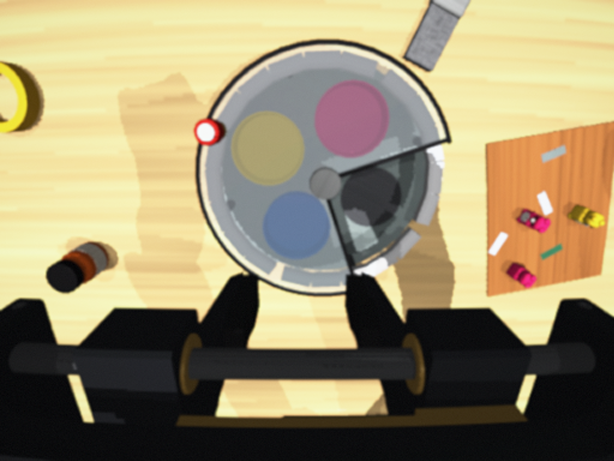

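The carousel centre is at (549,38) mm and the knob at (606,155). That puts the knob at radius 130, angle 64°, top 124, which agrees with the description. The pink cup needs a +90° swing and yellow +90° more. Next I grasp the knob.

>>> step_arm(motion=[{"dp": [72, -91, 0], "twist": [0, 0, 0], "hand": 0.0}, {"dp": [72, -91, 60], "twist": [0, 0, 0], "hand": 0.0}, {"dp": [72, -91, 120], "twist": [0, 0, 0], "hand": 0.0}, {"dp": [72, -91, 160], "twist": [0, 0, 0], "hand": 0.0}, {"dp": [72, -91, 160], "twist": [0, 0, 0], "hand": 0.0}])

```text
clock: 4.5
tool_pos: [0.6032, 0.1555, 0.1542]
eef_rot: [1.0, 0.001, -0.004, 0.002]
contact_force: [-0.2, 0.0, 0.5]
opening: 0.505
finger_force: 0.0
```

```bash
python3 - <<'E'
from h import *
print(r.get_state()['tool_pos']); s=snap('wrist');print(knob(s))
E
```

```text
[0.60319208 0.15549809 0.15415935]
(array([607., 156.]), 13, 769, array([122., 124.]))
```

>>> step_arm(motion=[{"dp": [2, 0, 25], "twist": [0, 0, 0], "hand": 0.0}, {"dp": [2, 0, 42], "twist": [0, 0, 0], "hand": 0.0}, {"dp": [2, 0, 42], "twist": [0, 0, 0], "hand": -1.0}, {"dp": [2, 0, 42], "twist": [0, 0, 0], "hand": -1.0}, {"dp": [2, 0, 42], "twist": [0, 0, 0], "hand": -1.0}], force=35)

```text
clock: 5.18
tool_pos: [0.6086, 0.1567, 0.1172]
eef_rot: [1.0, 0.001, 0.001, 0.0]
contact_force: [0.1, -0.7, 4.1]
opening: 0.281
finger_force: 35.0
```

>>> step_arm(motion=[{"dp": [0, 0, 0], "twist": [0, 0, 0], "hand": -1.0}, {"dp": [0, 0, -8], "twist": [0, 0, 0], "hand": -1.0}, {"dp": [0, 0, -16], "twist": [0, 0, 0], "hand": -1.0}, {"dp": [0, 0, -16], "twist": [0, 0, 0], "hand": -1.0}])

```text
clock: 5.68
tool_pos: [0.6077, 0.1571, 0.1321]
eef_rot: [1.0, 0.001, -0.0, -0.0]
contact_force: [1.2, 0.3, -6.3]
opening: 0.287
finger_force: 35.0
```

>>> step_arm(motion=[{"dp": [-32, -11, 0], "twist": [0, 0, 0], "hand": -1.0}, {"dp": [-66.5, -13, 0], "twist": [0, 0, 0], "hand": -1.0}, {"dp": [-100, -6, 0], "twist": [0, 0, 0], "hand": -1.0}, {"dp": [-131, 9, 0], "twist": [0, 0, 0], "hand": -1.0}, {"dp": [-131, 9, 0], "twist": [0, 0, 0], "hand": -1.0}])

```text
clock: 6.3
tool_pos: [0.4745, 0.1449, 0.1318]
eef_rot: [1.0, -0.0, -0.002, 0.002]
contact_force: [0.5, -2.6, -5.0]
opening: 0.281
finger_force: 35.0
```

>>> step_arm(motion=[{"dp": [-26, 23, 0], "twist": [0, 0, 0], "hand": -1.0}, {"dp": [-44, 51, 0], "twist": [0, 0, 0], "hand": -1.0}, {"dp": [-44, 51, 0], "twist": [0, 0, 0], "hand": -1.0}, {"dp": [-44, 51, 0], "twist": [0, 0, 0], "hand": -1.0}])

```text
clock: 6.8
tool_pos: [0.4343, 0.0974, 0.1319]
eef_rot: [1.0, 0.001, 0.001, -0.0]
contact_force: [0.9, -1.3, -6.0]
opening: 0.285
finger_force: 35.0
```

>>> step_arm(motion=[{"dp": [-1, 1.5, 0], "twist": [0, 0, 0], "hand": -1.0}, {"dp": [-1, 1.5, 8], "twist": [0, 0, 0], "hand": -1.0}, {"dp": [-1, 1.5, 15.5], "twist": [0, 0, 0], "hand": -1.0}, {"dp": [-1, 1.5, 15.5], "twist": [0, 0, 0], "hand": -1.0}])

```text
clock: 7.3
tool_pos: [0.4334, 0.0957, 0.117]
eef_rot: [1.0, 0.001, 0.002, -0.0]
contact_force: [2.3, 0.0, 8.2]
opening: 0.279
finger_force: 35.0
```

>>> step_arm(motion=[{"dp": [0, 0, 0], "twist": [0, 0, 0], "hand": 0.0}, {"dp": [0, 0, 0], "twist": [0, 0, 0], "hand": 0.0}, {"dp": [0, 0, -40], "twist": [0, 0, 0], "hand": 0.0}, {"dp": [0, 0, -90], "twist": [0, 0, 0], "hand": 0.0}, {"dp": [0, 0, -140], "twist": [0, 0, 0], "hand": 0.0}])

```text
clock: 7.92
tool_pos: [0.4309, 0.0951, 0.2573]
eef_rot: [1.0, 0.001, -0.001, 0.0]
contact_force: [1.1, 0.1, -1.1]
opening: 0.501
finger_force: 0.0
```

```bash
python3 - <<'E'
from h import *
print(r.get_state()['tool_pos']); s=snap('wrist');print(knob(s),hub(s,(.549,.038)));save(s,'w3.png')
s=snap('top');print(bears(s,.03))
E
```

```text
[0.43087649 0.09514794 0.25734776]
(array([431.,  95.]), 12, 269, array([122., 124.])) (array([548.3,  38.2]), 18.3, 1040, array([548.3,  38.6,  86. ]))
[('pink', 779, 619, 61, 58, 90, 49, [61, 136], 286)]
```

View pics/w3.png

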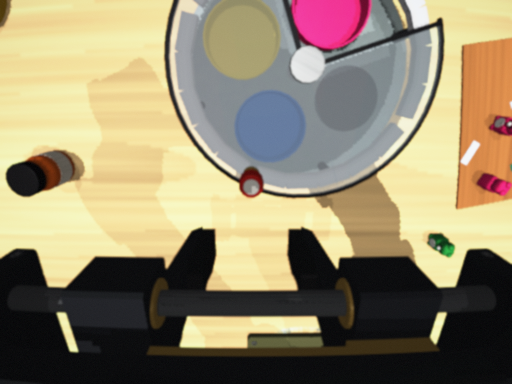

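The gap is now over the pink cup at (330,15), and the knob top at 124 mm means the plunger is home. Next I go to the pink bears.

>>> step_arm(motion=[{"dp": [0, 355, 0], "twist": [0, 0, 0], "hand": 0.0}, {"dp": [0, 355, 0], "twist": [0, 0, 0], "hand": 0.0}, {"dp": [0, 355, 0], "twist": [0, 0, 0], "hand": 0.0}, {"dp": [0, 355, 0], "twist": [0, 0, 0], "hand": 0.0}, {"dp": [0, 355, 0], "twist": [0, 0, 0], "hand": 0.0}])

```text
clock: 8.65
tool_pos: [0.4316, -0.2186, 0.2551]
eef_rot: [1.0, 0.001, -0.001, -0.001]
contact_force: [1.4, 0.7, -0.3]
opening: 0.498
finger_force: 0.0
```

>>> step_arm(motion=[{"dp": [0, 45, 60], "twist": [0, 0, 0], "hand": 0.0}, {"dp": [0, 45, 60], "twist": [0, 0, 0], "hand": 0.0}, {"dp": [0, 45, 60], "twist": [0, 0, 0], "hand": 0.0}])

```text
clock: 9.02
tool_pos: [0.432, -0.261, 0.1953]
eef_rot: [1.0, 0.001, -0.001, -0.001]
contact_force: [-0.0, 1.8, -0.2]
opening: 0.498
finger_force: 0.0
```

```bash
python3 - <<'E'
from h import *
print(r.get_state()['tool_pos']); s=snap('wrist');save(s,'w4.png')
for z in (.035,.04): 
    for b in bears(s,z): print(z,b)
E
```

```text
[ 0.43196009 -0.26098423  0.19529329]
0.035 ('yellow', 493, -339, 21, 20, 68, 43, [328, 122], 388)
0.035 ('pink', 486, -261, 20, 21, 69, 43, [251, 128], 357)
0.035 ('pink', 403, -261, 19, 20, 60, 43, [251, 204], 296)
0.04 ('yellow', 493, -339, 21, 19, 70, 43, [328, 122], 350)
0.04 ('pink', 486, -261, 18, 21, 68, 43, [251, 128], 316)
0.04 ('pink', 403, -262, 18, 20, 61, 43, [251, 205], 248)
```

View pics/w4.png

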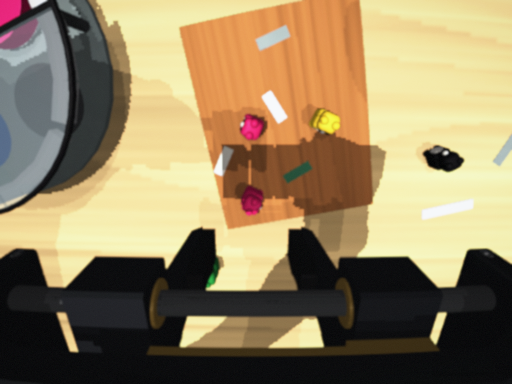

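>>> step_arm(motion=[{"dp": [-29, 0, 0], "twist": [0, 0, 0.454], "hand": 0.0}, {"dp": [-29, 0, 40], "twist": [0, 0, 0.454], "hand": 0.0}, {"dp": [-29, 0, 90], "twist": [0, 0, 0.454], "hand": 0.0}, {"dp": [-29, 0, 120], "twist": [0, 0, 0.454], "hand": 0.0}, {"dp": [-29, 0, 156], "twist": [0, 0, 0.454], "hand": 0.0}], force=15)

```text
clock: 9.7
tool_pos: [0.4059, -0.2606, 0.0409]
eef_rot: [0.975, -0.222, 0.002, -0.0]
contact_force: [1.0, 0.6, -0.2]
opening: 0.498
finger_force: 0.0
```

>>> step_arm(motion=[{"dp": [0, 0, 0], "twist": [0, 0, 0], "hand": 0.0}, {"dp": [0, 0, 0], "twist": [0, 0, 0], "hand": -1.0}, {"dp": [0, 0, 0], "twist": [0, 0, 0], "hand": -1.0}, {"dp": [0, 0, 0], "twist": [0, 0, 0], "hand": -1.0}])

```text
clock: 10.2
tool_pos: [0.4045, -0.2626, 0.0417]
eef_rot: [0.975, -0.224, 0.001, 0.0]
contact_force: [1.4, -0.6, 2.1]
opening: 0.252
finger_force: 1.5
```

>>> step_arm(motion=[{"dp": [0, 0, 0], "twist": [0, 0, 0], "hand": -1.0}, {"dp": [0, 0, -50], "twist": [0, 0, 0], "hand": -1.0}, {"dp": [0, 0, -110], "twist": [0, 0, 0], "hand": -1.0}, {"dp": [0, 0, -160], "twist": [0, 0, 0], "hand": -1.0}, {"dp": [20, -50, -160], "twist": [0, 0, 0], "hand": -1.0}])

```text
clock: 10.82
tool_pos: [0.4425, -0.2307, 0.2042]
eef_rot: [0.973, -0.229, 0.003, 0.002]
contact_force: [1.3, 0.2, -0.1]
opening: 0.245
finger_force: 15.0
```

>>> step_arm(motion=[{"dp": [69, -284, 0], "twist": [0, 0, 0], "hand": -1.0}, {"dp": [69, -284, 0], "twist": [0, 0, 0], "hand": -1.0}, {"dp": [69, -284, 0], "twist": [0, 0, 0], "hand": -1.0}, {"dp": [69, -284, 0], "twist": [0, 0, 0], "hand": -1.0}, {"dp": [69, -284, 0], "twist": [0, 0, 0], "hand": -1.0}])

```text
clock: 11.45
tool_pos: [0.6308, 0.0027, 0.2001]
eef_rot: [0.975, -0.223, -0.0, -0.001]
contact_force: [0.4, 0.0, -0.3]
opening: 0.246
finger_force: 15.0
```

>>> step_arm(motion=[{"dp": [0, 0, 0], "twist": [0, 0, 0], "hand": -1.0}, {"dp": [0, 0, 0], "twist": [0, 0, 0], "hand": -1.0}])

```text
clock: 11.7
tool_pos: [0.6286, -0.0021, 0.2]
eef_rot: [0.974, -0.225, -0.001, 0.001]
contact_force: [-0.2, -0.5, -0.9]
opening: 0.25
finger_force: 15.0
```

>>> step_arm(motion=[{"dp": [1, 0, 50], "twist": [0, 0, 0], "hand": -1.0}, {"dp": [1, 0, 100], "twist": [0, 0, 0], "hand": -1.0}, {"dp": [1, 0, 142], "twist": [0, 0, 0], "hand": -1.0}, {"dp": [1, 0, 142], "twist": [0, 0, 0], "hand": -1.0}, {"dp": [1, 0, 142], "twist": [0, 0, 0], "hand": -0.3}])

```text
clock: 12.32
tool_pos: [0.6312, -0.0027, 0.06]
eef_rot: [0.974, -0.225, 0.001, 0.0]
contact_force: [-0.6, -0.2, 0.0]
opening: 0.334
finger_force: 0.0
```

>>> step_arm(motion=[{"dp": [0, 0, 0], "twist": [0, 0, 0], "hand": -0.3}, {"dp": [0, 0, 0], "twist": [0, 0, 0], "hand": -0.3}, {"dp": [0, 0, -40], "twist": [0, 0, 0], "hand": -0.3}, {"dp": [0, 0, -90], "twist": [0, 0, 0], "hand": -0.3}, {"dp": [0, 0, -142], "twist": [0, 0, 0], "hand": 0.0}])

```text
clock: 12.95
tool_pos: [0.6304, -0.0012, 0.2025]
eef_rot: [0.975, -0.224, 0.0, -0.0]
contact_force: [0.8, -0.3, -0.1]
opening: 0.438
finger_force: 0.0
```

```bash
python3 - <<'E'
from h import *
print(r.get_state()['tool_pos']); s=snap('wrist');save(s,'w5.png')
for b in bears(s,.03,.07): print(b)
s=snap('top')
for t in ['pink1','yellow1']:
    for d in r.search_frame('top',t): P=w(s,d['at']);print(t,round(d['score'],2),P.round(3),proj(s,P).round())
E
```

```text
[ 0.63041655 -0.00117688  0.20249205]
('yellow', 596, 69, 60, 12, 21, 36, [209, 224], 164)
('pink', 613, 7, 89, 79, 65, 36, [252, 202], 618)
('pink', 627, -4, 23, 21, 63, 51, [253, 180], 438)
('pink', 487, -260, 21, 19, 65, 42, [498, 191], 299)
pink1 0.52 [ 0.297 -0.201  0.041] [319. 286.]
pink1 0.38 [ 0.482 -0.255  0.042] [334. 225.]
yellow1 0.45 [ 0.45  -0.474  0.037] [405. 234.]
yellow1 0.39 [ 0.487 -0.337  0.04 ] [360. 223.]
```

View pics/w5.png

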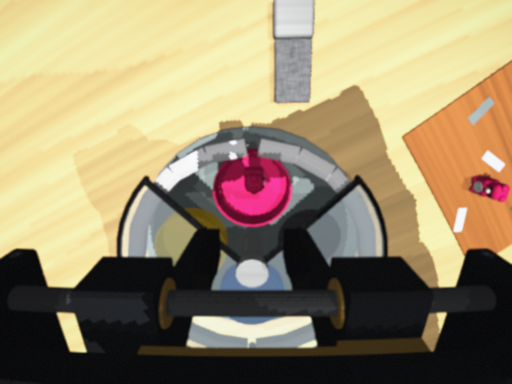

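The first pink bear stands in the pink cup at px (253,180), top at 51 mm. Now the second, at (487,-260).

>>> step_arm(motion=[{"dp": [-15, 295, 0], "twist": [0, 0, 0], "hand": 0.0}, {"dp": [-15, 295, 0], "twist": [0, 0, 0], "hand": 0.0}, {"dp": [-15, 295, 0], "twist": [0, 0, 0], "hand": 0.0}, {"dp": [-15, 295, 0], "twist": [0, 0, 0], "hand": 0.0}, {"dp": [-15, 295, 0], "twist": [0, 0, 0], "hand": 0.0}])

```text
clock: 13.78
tool_pos: [0.4852, -0.2623, 0.199]
eef_rot: [0.974, -0.225, -0.002, 0.0]
contact_force: [0.3, 0.4, 0.1]
opening: 0.503
finger_force: 0.0
```

>>> step_arm(motion=[{"dp": [0, 0, 0], "twist": [0, 0, 0], "hand": 0.0}, {"dp": [0, 0, 50], "twist": [0, 0, 0], "hand": 0.0}, {"dp": [0, 0, 90], "twist": [0, 0, 0], "hand": 0.0}, {"dp": [0, 0, 90], "twist": [0, 0, 0], "hand": 0.0}])

```text
clock: 14.28
tool_pos: [0.4865, -0.2573, 0.1073]
eef_rot: [0.975, -0.223, -0.004, -0.001]
contact_force: [-0.9, 0.2, -0.3]
opening: 0.5
finger_force: 0.0
```

```bash
cat >> h.py <<'E'
def dp(P):
    st=r.get_state();return (R.from_quat(st['eef_rot']).as_matrix().T@(np.array(P)-st['tool_pos'])*1000).round(1)
E
python3 - <<'E'
from h import *
print(r.get_state()['tool_pos']); s=snap('wrist')
for b in bears(s,.03,.07): print(b,dp([b[1]/1e3,b[2]/1e3,.041]))
E
```

```text
[ 0.48646296 -0.25726551  0.10726134]
('yellow', 494, -339, 21, 19, 65, 43, [347, 158], 767) [41.1 70.  67.9]
('pink', 487, -262, 20, 20, 64, 43, [256, 208], 643) [ 1.2  3.7 68.2]
```

>>> step_arm(motion=[{"dp": [1, 2, 40], "twist": [0, 0, 0], "hand": 0.0}, {"dp": [1, 2, 69], "twist": [0, 0, 0], "hand": 0.0}, {"dp": [1, 2, 69], "twist": [0, 0, 0], "hand": -1.0}, {"dp": [1, 2, 69], "twist": [0, 0, 0], "hand": -1.0}, {"dp": [1, 2, 69], "twist": [0, 0, 0], "hand": -1.0}], force=15)

```text
clock: 14.95
tool_pos: [0.4894, -0.2627, 0.0432]
eef_rot: [0.975, -0.224, 0.002, 0.0]
contact_force: [0.2, -0.2, 4.7]
opening: 0.246
finger_force: 14.9
```

>>> step_arm(motion=[{"dp": [0, 0, 0], "twist": [0, 0, 0], "hand": -1.0}, {"dp": [0, 0, -50], "twist": [0, 0, 0], "hand": -1.0}, {"dp": [0, 0, -110], "twist": [0, 0, 0], "hand": -1.0}, {"dp": [0, 0, -160], "twist": [0, 0, 0], "hand": -1.0}, {"dp": [0, 0, -160], "twist": [0, 0, 0], "hand": -1.0}])

```text
clock: 15.58
tool_pos: [0.4904, -0.2636, 0.206]
eef_rot: [0.974, -0.224, 0.005, 0.001]
contact_force: [-0.2, -0.1, -0.9]
opening: 0.243
finger_force: 14.9
```

```bash
python3 - <<'E'
from h import *
print(dp([.602,.012,.2]))
E
```

```text
[ -20.2 -296.7    5.8]
```

>>> step_arm(motion=[{"dp": [-20, -297, 0], "twist": [0, 0, 0], "hand": -1.0}, {"dp": [-20, -297, 0], "twist": [0, 0, 0], "hand": -1.0}, {"dp": [-20, -297, 0], "twist": [0, 0, 0], "hand": -1.0}, {"dp": [-20, -297, 0], "twist": [0, 0, 0], "hand": -1.0}, {"dp": [-20, -297, 0], "twist": [0, 0, 0], "hand": -1.0}])

```text
clock: 16.2
tool_pos: [0.6, 0.0171, 0.2005]
eef_rot: [0.975, -0.223, -0.001, -0.0]
contact_force: [0.9, -0.4, -0.7]
opening: 0.245
finger_force: 14.9
```

>>> step_arm(motion=[{"dp": [0, 0, 0], "twist": [0, 0, 0], "hand": -1.0}, {"dp": [0, 0, 0], "twist": [0, 0, 0], "hand": -1.0}, {"dp": [0, 0, 0], "twist": [0, 0, 0], "hand": -1.0}])

```text
clock: 16.58
tool_pos: [0.5992, 0.0113, 0.2012]
eef_rot: [0.974, -0.226, -0.0, 0.001]
contact_force: [0.5, 0.4, -0.0]
opening: 0.249
finger_force: 14.9
```

```bash
python3 - <<'E'
from h import *
print(dp([.602,.012,.06]))
E
```

```text
[  2.2  -2.1 141.2]
```

>>> step_arm(motion=[{"dp": [1, -1, 50], "twist": [0, 0, 0], "hand": -1.0}, {"dp": [1, -1, 100], "twist": [0, 0, 0], "hand": -1.0}, {"dp": [1, -1, 141], "twist": [0, 0, 0], "hand": -1.0}, {"dp": [1, -1, 141], "twist": [0, 0, 0], "hand": -1.0}, {"dp": [1, -1, 141], "twist": [0, 0, 0], "hand": -0.3}])

```text
clock: 17.2
tool_pos: [0.6022, 0.013, 0.0618]
eef_rot: [0.974, -0.225, 0.001, -0.0]
contact_force: [0.5, -0.0, 0.2]
opening: 0.338
finger_force: 0.0
```

>>> step_arm(motion=[{"dp": [0, 0, 0], "twist": [0, 0, 0], "hand": -0.3}, {"dp": [0, 0, 0], "twist": [0, 0, 0], "hand": -0.3}, {"dp": [0, 0, -40], "twist": [0, 0, 0], "hand": -0.3}, {"dp": [0, 0, -90], "twist": [0, 0, 0], "hand": -0.3}, {"dp": [0, 0, -142], "twist": [0, 0, 0], "hand": 0.0}])

```text
clock: 17.82
tool_pos: [0.6012, 0.0141, 0.2045]
eef_rot: [0.975, -0.224, 0.0, -0.0]
contact_force: [1.0, 0.3, -0.1]
opening: 0.443
finger_force: 0.0
```

```bash
python3 - <<'E'
from h import *
print(r.get_state()['tool_pos']); s=snap('wrist');save(s,'w6.png')
for b in bears(s,.043,.07): print(b)
print(dp([.431,.095,.2]))
E
```

```text
[0.60119071 0.01414168 0.20452459]
('pink', 627, -3, 20, 21, 65, 52, [254, 152], 356)
('pink', 598, 14, 21, 21, 65, 52, [253, 181], 335)
[-192.2    3.3    9.3]
```

View pics/w6.png

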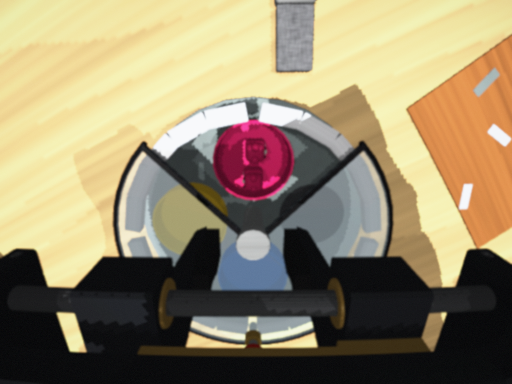

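Both pink bears stand in the pink cup at (254,152) and (253,181), tops at 52 mm. Next, the knob to turn to yellow.

>>> step_arm(motion=[{"dp": [-191, 3, 0], "twist": [0, 0, 0], "hand": 0.0}, {"dp": [-191, 3, 0], "twist": [0, 0, 0], "hand": 0.0}, {"dp": [-191, 3, 0], "twist": [0, 0, 0], "hand": 0.0}, {"dp": [-191, 3, 40], "twist": [0, 0, 0], "hand": 0.0}, {"dp": [-191, 3, 40], "twist": [0, 0, 0], "hand": 0.0}])

```text
clock: 18.5
tool_pos: [0.4269, 0.095, 0.1617]
eef_rot: [0.975, -0.224, -0.001, 0.001]
contact_force: [0.4, -0.9, 0.3]
opening: 0.501
finger_force: 0.0
```

```bash
python3 - <<'E'
from h import *
s=snap('wrist');k=knob(s);print(r.get_state()['tool_pos'],k,dp([*(k[0]/1e3),.1165]))
E
```

```text
[0.42829908 0.09467751 0.16250361] (array([432.,  94.]), 13, 695, array([122., 124.])) [ 3.6 -1.  46. ]
```

>>> step_arm(motion=[{"dp": [2, -1, 25], "twist": [0, 0, 0], "hand": 0.0}, {"dp": [2, -1, 46], "twist": [0, 0, 0], "hand": 0.0}, {"dp": [2, -1, 46], "twist": [0, 0, 0], "hand": -1.0}, {"dp": [2, -1, 46], "twist": [0, 0, 0], "hand": -1.0}, {"dp": [2, -1, 46], "twist": [0, 0, 0], "hand": -1.0}], force=35)

```text
clock: 19.18
tool_pos: [0.4315, 0.0946, 0.1174]
eef_rot: [0.974, -0.224, 0.001, -0.0]
contact_force: [1.4, -0.3, 2.7]
opening: 0.281
finger_force: 35.0
```

>>> step_arm(motion=[{"dp": [0, 0, 0], "twist": [0, 0, 0], "hand": -1.0}, {"dp": [0, 0, -8], "twist": [0, 0, 0], "hand": -1.0}, {"dp": [0, 0, -16], "twist": [0, 0, 0], "hand": -1.0}, {"dp": [0, 0, -16], "twist": [0, 0, 0], "hand": -1.0}])

```text
clock: 19.68
tool_pos: [0.4314, 0.0948, 0.133]
eef_rot: [0.975, -0.224, 0.001, -0.0]
contact_force: [4.0, -1.6, -5.2]
opening: 0.282
finger_force: 35.0
```

>>> step_arm(motion=[{"dp": [4.5, 34, 0], "twist": [0, 0, 0], "hand": -1.0}, {"dp": [17.5, 65.5, 0], "twist": [0, 0, 0], "hand": -1.0}, {"dp": [38.5, 92.5, 0], "twist": [0, 0, 0], "hand": -1.0}, {"dp": [65.5, 113.5, 0], "twist": [0, 0, 0], "hand": -1.0}, {"dp": [65.5, 113.5, 0], "twist": [0, 0, 0], "hand": -1.0}])

```text
clock: 20.3
tool_pos: [0.4418, -0.0372, 0.1324]
eef_rot: [0.974, -0.226, 0.002, -0.0]
contact_force: [2.5, 3.0, -6.8]
opening: 0.285
finger_force: 35.0
```

>>> step_arm(motion=[{"dp": [31.5, 13, 0], "twist": [0, 0, 0], "hand": -1.0}, {"dp": [65.5, 17.5, 0], "twist": [0, 0, 0], "hand": -1.0}, {"dp": [65.5, 17.5, 0], "twist": [0, 0, 0], "hand": -1.0}, {"dp": [65.5, 17.5, 0], "twist": [0, 0, 0], "hand": -1.0}])

```text
clock: 20.8
tool_pos: [0.4892, -0.0786, 0.1318]
eef_rot: [0.975, -0.223, -0.002, -0.0]
contact_force: [1.8, 1.2, -5.7]
opening: 0.282
finger_force: 35.0
```

```bash
python3 - <<'E'
from h import *
t=np.radians(244);p=np.array([548.7,38.3])+131*np.array([np.cos(t),np.sin(t)]);print(p,r.get_state()['tool_pos'],dp([*(p/1e3),.117]))
E
```

```text
[491.27337977 -79.44202007] [ 0.48915376 -0.07857653  0.1318091 ] [ 2.3 -0.1 14.8]
```

>>> step_arm(motion=[{"dp": [1.5, 0, 0], "twist": [0, 0, 0], "hand": -1.0}, {"dp": [1.5, 0, 8], "twist": [0, 0, 0], "hand": -1.0}, {"dp": [1.5, 0, 15.5], "twist": [0, 0, 0], "hand": -1.0}, {"dp": [1.5, 0, 15.5], "twist": [0, 0, 0], "hand": -1.0}])

```text
clock: 21.3
tool_pos: [0.4934, -0.0808, 0.1174]
eef_rot: [0.975, -0.224, 0.001, -0.0]
contact_force: [1.4, 1.4, 3.8]
opening: 0.283
finger_force: 35.0
```

>>> step_arm(motion=[{"dp": [0, 0, 0], "twist": [0, 0, 0], "hand": 0.0}, {"dp": [0, 0, 0], "twist": [0, 0, 0], "hand": 0.0}, {"dp": [0, 0, -40], "twist": [0, 0, 0], "hand": 0.0}, {"dp": [0, 0, -90], "twist": [0, 0, 0], "hand": 0.0}])

```text
clock: 21.8
tool_pos: [0.4913, -0.0813, 0.2069]
eef_rot: [0.974, -0.224, -0.002, 0.001]
contact_force: [0.3, 0.6, -0.1]
opening: 0.499
finger_force: 0.0
```

```bash
python3 - <<'E'
from h import *
s=snap('wrist');k=knob(s);print(r.get_state()['tool_pos'],k,hub(s,(.5487,.0383)))
for b in bears(s,.03,.07): print(b)
print(dp([.494,-.339,.2]))
E
```

```text
[ 0.49451337 -0.08197792  0.21287198] (array([493., -81.]), 13, 452, array([122., 124.])) (array([549.3,  37.9]), 18.4, 970, array([548.9,  36.6,  86. ]))
('yellow', 493, -338, 21, 19, 67, 42, [470, 72], 434)
('yellow', 581, 121, 89, 59, 2, 36, [55, 183], 617)
[112.1 231.3  13.2]
```

The plunger is home (knob top 124), with the gap over yellow. Next, the yellow bear.

>>> step_arm(motion=[{"dp": [112, 231, 0], "twist": [0, 0, 0], "hand": 0.0}, {"dp": [112, 231, 0], "twist": [0, 0, 0], "hand": 0.0}, {"dp": [112, 231, 0], "twist": [0, 0, 0], "hand": 0.0}, {"dp": [112, 231, 50], "twist": [0, 0, 0], "hand": 0.0}, {"dp": [112, 231, 100], "twist": [0, 0, 0], "hand": 0.0}])

```text
clock: 22.48
tool_pos: [0.4921, -0.343, 0.1106]
eef_rot: [0.974, -0.227, 0.003, 0.003]
contact_force: [0.6, -0.5, -0.1]
opening: 0.5
finger_force: 0.0
```

>>> step_arm(motion=[{"dp": [0, 0, 0], "twist": [0, 0, 0], "hand": 0.0}, {"dp": [0, 0, 0], "twist": [0, 0, 0], "hand": 0.0}])

```text
clock: 22.72
tool_pos: [0.493, -0.3358, 0.1116]
eef_rot: [0.975, -0.224, 0.001, -0.0]
contact_force: [0.8, 0.2, -0.8]
opening: 0.501
finger_force: 0.0
```

```bash
python3 - <<'E'
from h import *
print(r.get_state()['tool_pos']); s=snap('wrist')
for b in bears(s,.03,.07): print(b,dp([b[1]/1e3,b[2]/1e3,.042]))
E
```

```text
[ 0.4930018  -0.33577236  0.11160221]
('yellow', 495, -340, 20, 19, 60, 43, [255, 206], 585) [ 2.6  3.3 70.7]
```

>>> step_arm(motion=[{"dp": [2, 2, 40], "twist": [0, 0, 0], "hand": 0.0}, {"dp": [2, 2, 71], "twist": [0, 0, 0], "hand": 0.0}, {"dp": [2, 2, 71], "twist": [0, 0, 0], "hand": -1.0}, {"dp": [2, 2, 71], "twist": [0, 0, 0], "hand": -1.0}, {"dp": [2, 2, 71], "twist": [0, 0, 0], "hand": -1.0}], force=15)

```text
clock: 23.4
tool_pos: [0.4948, -0.3398, 0.0419]
eef_rot: [0.975, -0.224, 0.002, 0.001]
contact_force: [-0.5, 1.2, 7.2]
opening: 0.244
finger_force: 14.9
```

>>> step_arm(motion=[{"dp": [0, 0, 0], "twist": [0, 0, 0], "hand": -1.0}, {"dp": [0, 0, -50], "twist": [0, 0, 0], "hand": -1.0}, {"dp": [0, 0, -110], "twist": [0, 0, 0], "hand": -1.0}, {"dp": [0, 0, -170], "twist": [0, 0, 0], "hand": -1.0}, {"dp": [0, 0, -190], "twist": [0, 0, 0], "hand": -1.0}])

```text
clock: 24.02
tool_pos: [0.4948, -0.3405, 0.2349]
eef_rot: [0.975, -0.224, 0.004, 0.001]
contact_force: [-0.7, -0.6, -1.4]
opening: 0.249
finger_force: 14.9
```

```bash
python3 - <<'E'
from h import *
print(dp([.582,.1065,.23]))
E
```

```text
[-117.1 -440.1    3.4]
```

>>> step_arm(motion=[{"dp": [-117, -440, 0], "twist": [0, 0, 0], "hand": -1.0}, {"dp": [-117, -440, 0], "twist": [0, 0, 0], "hand": -1.0}, {"dp": [-117, -440, 0], "twist": [0, 0, 0], "hand": -1.0}, {"dp": [-117, -440, 0], "twist": [0, 0, 0], "hand": -1.0}, {"dp": [-117, -440, 0], "twist": [0, 0, 0], "hand": -1.0}])

```text
clock: 24.65
tool_pos: [0.5533, -0.0306, 0.2307]
eef_rot: [0.975, -0.224, 0.001, -0.0]
contact_force: [1.3, 0.1, -1.0]
opening: 0.244
finger_force: 14.9
```

```bash
python3 - <<'E'
from h import *
print(r.get_state()['opening'],dp([.582,.1065,.23]))
E
```

```text
0.2435840483176446 [ -34.1 -135.8    0.8]
```

>>> step_arm(motion=[{"dp": [-34, -132, 0], "twist": [0, 0, 0], "hand": -1.0}, {"dp": [-34, -132, 0], "twist": [0, 0, 0], "hand": -1.0}, {"dp": [-34, -132, 0], "twist": [0, 0, 0], "hand": -1.0}, {"dp": [-34, -132, 0], "twist": [0, 0, 0], "hand": -1.0}, {"dp": [-34, -132, 0], "twist": [0, 0, 0], "hand": -1.0}])

```text
clock: 25.28
tool_pos: [0.5798, 0.0983, 0.2298]
eef_rot: [0.974, -0.226, 0.0, 0.001]
contact_force: [0.2, -0.4, -0.2]
opening: 0.245
finger_force: 14.9
```

```bash
python3 - <<'E'
from h import *
print(r.get_state()['opening'],dp([.582,.1065,.06]))
E
```

```text
0.24484758278531601 [ -1.8  -8.6 169.8]
```

>>> step_arm(motion=[{"dp": [-2, -9, 50], "twist": [0, 0, 0], "hand": -1.0}, {"dp": [-2, -9, 105], "twist": [0, 0, 0], "hand": -1.0}, {"dp": [-2, -9, 145], "twist": [0, 0, 0], "hand": -1.0}, {"dp": [-2, -9, 170], "twist": [0, 0, 0], "hand": -1.0}, {"dp": [-2, -9, 170], "twist": [0, 0, 0], "hand": -1.0}])

```text
clock: 25.9
tool_pos: [0.5808, 0.1074, 0.0579]
eef_rot: [0.974, -0.226, -0.002, 0.001]
contact_force: [-0.1, -0.3, -0.1]
opening: 0.247
finger_force: 14.9
```

>>> step_arm(motion=[{"dp": [0, 0, 0], "twist": [0, 0, 0], "hand": -0.3}, {"dp": [0, 0, 0], "twist": [0, 0, 0], "hand": -0.3}, {"dp": [0, 0, -40], "twist": [0, 0, 0], "hand": -0.3}, {"dp": [0, 0, -90], "twist": [0, 0, 0], "hand": -0.3}, {"dp": [0, 0, -145], "twist": [0, 0, 0], "hand": 0.0}])

```text
clock: 26.52
tool_pos: [0.5819, 0.1099, 0.2067]
eef_rot: [0.975, -0.224, 0.0, -0.0]
contact_force: [1.0, 0.6, -1.4]
opening: 0.444
finger_force: 0.0
```

```bash
python3 - <<'E'
from h import *
print(r.get_state()['tool_pos']); s=snap('wrist');save(s,'w7.png')
for b in bears(s,.042,.07): print(b)
print(dp([.492,-.0805,.2]))
E
```

```text
[0.58194485 0.10992606 0.2066732 ]
('yellow', 580, 108, 21, 22, 66, 52, [253, 178], 331)
[ -1.2 213.   12.3]
```

View pics/w7.png

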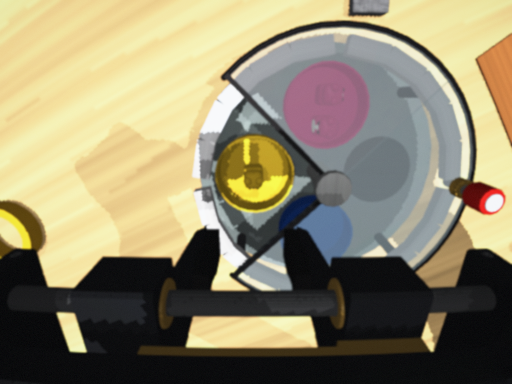

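The yellow bear stands in the yellow cup at px (253,178), and both pinks show under the cover at (330,100). Next, turn the cover back to the empty bay.

>>> step_arm(motion=[{"dp": [-1, 212, 0], "twist": [0, 0, 0], "hand": 0.0}, {"dp": [-1, 212, 0], "twist": [0, 0, 0], "hand": 0.0}, {"dp": [-1, 212, 0], "twist": [0, 0, 0], "hand": 0.0}, {"dp": [-1, 212, 0], "twist": [0, 0, 0], "hand": 0.0}, {"dp": [-1, 212, 45], "twist": [0, 0, 0], "hand": 0.0}])

```text
clock: 27.2
tool_pos: [0.4903, -0.0838, 0.1621]
eef_rot: [0.974, -0.227, 0.005, 0.0]
contact_force: [0.3, 0.6, -1.2]
opening: 0.499
finger_force: 0.0
```

>>> step_arm(motion=[{"dp": [0, 0, 0], "twist": [0, 0, 0], "hand": 0.0}, {"dp": [0, 0, 0], "twist": [0, 0, 0], "hand": 0.0}])

```text
clock: 27.45
tool_pos: [0.4892, -0.0799, 0.1605]
eef_rot: [0.975, -0.224, 0.001, -0.0]
contact_force: [0.5, 0.4, -0.5]
opening: 0.503
finger_force: 0.0
```

```bash
python3 - <<'E'
from h import *
s=snap('wrist');k=knob(s);print(r.get_state()['tool_pos'],k,dp([*(k[0]/1e3),.117]))
E
```

```text
[ 0.4895565  -0.07985992  0.16069736] (array([493., -81.]), 13, 736, array([122., 124.])) [ 3.5 -0.4 43.7]
```

>>> step_arm(motion=[{"dp": [3, 0, 25], "twist": [0, 0, 0], "hand": 0.0}, {"dp": [3, 0, 44], "twist": [0, 0, 0], "hand": 0.0}, {"dp": [3, 0, 44], "twist": [0, 0, 0], "hand": -1.0}, {"dp": [3, 0, 44], "twist": [0, 0, 0], "hand": -1.0}, {"dp": [3, 0, 44], "twist": [0, 0, 0], "hand": -1.0}], force=35)

```text
clock: 28.12
tool_pos: [0.4926, -0.0806, 0.1165]
eef_rot: [0.975, -0.224, 0.002, -0.001]
contact_force: [1.3, 3.0, 2.2]
opening: 0.279
finger_force: 35.0
```

>>> step_arm(motion=[{"dp": [0, 0, 0], "twist": [0, 0, 0], "hand": -1.0}, {"dp": [0, 0, -8], "twist": [0, 0, 0], "hand": -1.0}, {"dp": [0, 0, -16], "twist": [0, 0, 0], "hand": -1.0}, {"dp": [0, 0, -16], "twist": [0, 0, 0], "hand": -1.0}])

```text
clock: 28.62
tool_pos: [0.4919, -0.0804, 0.1316]
eef_rot: [0.975, -0.224, 0.001, -0.001]
contact_force: [1.8, 5.0, -6.1]
opening: 0.28
finger_force: 35.0
```

>>> step_arm(motion=[{"dp": [-34, -4.5, 0], "twist": [0, 0, 0], "hand": -1.0}, {"dp": [-65.5, -17.5, 0], "twist": [0, 0, 0], "hand": -1.0}, {"dp": [-92.5, -38.5, 0], "twist": [0, 0, 0], "hand": -1.0}, {"dp": [-113.5, -65.5, 0], "twist": [0, 0, 0], "hand": -1.0}, {"dp": [-126.5, -97, 0], "twist": [0, 0, 0], "hand": -1.0}])

```text
clock: 29.25
tool_pos: [0.4195, 0.0605, 0.1313]
eef_rot: [0.974, -0.225, 0.0, 0.001]
contact_force: [4.2, -1.1, -6.2]
opening: 0.279
finger_force: 35.0
```

>>> step_arm(motion=[{"dp": [-4.5, -34, 0], "twist": [0, 0, 0], "hand": -1.0}, {"dp": [0, -68, 0], "twist": [0, 0, 0], "hand": -1.0}, {"dp": [13, -99.5, 0], "twist": [0, 0, 0], "hand": -1.0}, {"dp": [34, -126.5, 0], "twist": [0, 0, 0], "hand": -1.0}, {"dp": [34, -126.5, 0], "twist": [0, 0, 0], "hand": -1.0}])

```text
clock: 29.88
tool_pos: [0.507, 0.1618, 0.1308]
eef_rot: [0.975, -0.223, 0.0, -0.001]
contact_force: [-1.8, 4.6, -6.6]
opening: 0.283
finger_force: 35.0
```

>>> step_arm(motion=[{"dp": [27, -21, 0], "twist": [0, 0, 0], "hand": -1.0}, {"dp": [58.5, -34, 0], "twist": [0, 0, 0], "hand": -1.0}, {"dp": [92.5, -38.5, 0], "twist": [0, 0, 0], "hand": -1.0}, {"dp": [92.5, -38.5, 0], "twist": [0, 0, 0], "hand": -1.0}, {"dp": [92.5, -38.5, 0], "twist": [0, 0, 0], "hand": -1.0}])

```text
clock: 30.5
tool_pos: [0.6063, 0.1553, 0.131]
eef_rot: [0.975, -0.224, 0.001, -0.001]
contact_force: [3.3, 5.8, -5.9]
opening: 0.286
finger_force: 35.0
```

```bash
python3 - <<'E'
from h import *
print(r.get_state()['tool_pos'],dp([.607,.156,.117]))
E
```

```text
[0.60632589 0.15528557 0.13100345] [ 0.3 -0.9 14. ]
```

>>> step_arm(motion=[{"dp": [1, 0, 0], "twist": [0, 0, 0], "hand": -1.0}, {"dp": [1, 0, 8], "twist": [0, 0, 0], "hand": -1.0}, {"dp": [1, 0, 15], "twist": [0, 0, 0], "hand": -1.0}, {"dp": [1, 0, 15], "twist": [0, 0, 0], "hand": -1.0}])

```text
clock: 31.0
tool_pos: [0.6073, 0.1548, 0.1167]
eef_rot: [0.975, -0.224, 0.001, -0.001]
contact_force: [3.0, 4.6, -3.6]
opening: 0.279
finger_force: 35.0
```

>>> step_arm(motion=[{"dp": [0, 0, 0], "twist": [0, 0, 0], "hand": 0.0}, {"dp": [0, 0, 0], "twist": [0, 0, 0], "hand": 0.0}, {"dp": [0, 0, -50], "twist": [0, 0, 0], "hand": 0.0}, {"dp": [0, 0, -100], "twist": [0, 0, 0], "hand": 0.0}, {"dp": [-30, 0, -150], "twist": [0, 0, 0], "hand": 0.0}])

```text
clock: 31.62
tool_pos: [0.5805, 0.164, 0.2679]
eef_rot: [0.974, -0.226, 0.001, 0.001]
contact_force: [-0.1, 0.7, 0.5]
opening: 0.499
finger_force: 0.0
```

>>> step_arm(motion=[{"dp": [-40, 60, -50], "twist": [0, 0, 0], "hand": 0.0}, {"dp": [-40, 60, -50], "twist": [0, 0, 0], "hand": 0.0}, {"dp": [-40, 60, -50], "twist": [0, 0, 0], "hand": 0.0}, {"dp": [-40, 60, -50], "twist": [0, 0, 0], "hand": 0.0}])

```text
clock: 32.12
tool_pos: [0.5177, 0.1304, 0.3158]
eef_rot: [0.975, -0.224, -0.0, 0.0]
contact_force: [1.0, 0.5, -0.7]
opening: 0.504
finger_force: 0.0
```

```bash
python3 - <<'E'
from h import *
s=snap('wrist');k=knob(s);print(r.get_state()['tool_pos'],k,hub(s,(.5487,.0383)));save(s,'w8.png')
E
```

```text
[0.51777832 0.13057408 0.31540245] (array([607., 155.]), 13, 208, array([123., 124.])) (array([548.4,  38.3]), 18.1, 625, array([548.9,  38.4,  86.2]))
```

View pics/w8.png

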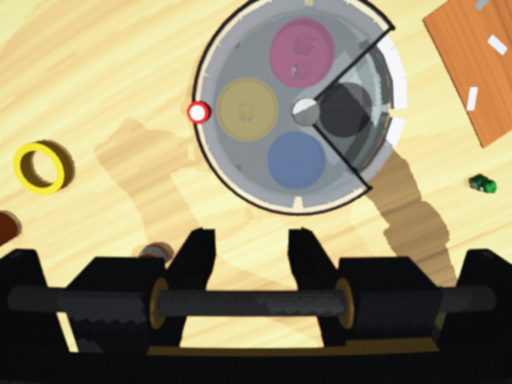

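The gap is over the dark bay at (345,110). Two pinks show in pink (303,45), one yellow in yellow (247,110), and the knob is home as at the start.

```bash
python3 -c "
from plant import r
print(r.finish_job())"
```

```text
the job is handed in; nothing more can be done
None
```

The two pink bears and one yellow bear are in their own-colour cups, no blue bear was present, the gap is back over the empty bay with the plunger home, and the job is handed in (no verdict was returned).

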